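Walk the tall stoneware dispenser round into its place

ROBOT

A 6-joint arm with a two-finger parallel gripper is mounted at the origin on the work surface. World frame = base frame: x ahead of the robot, y to its left, z up, the work surface at z = 0. Lengths are in mm, angles in rad, forces in N, time in s.
With the tool pointing down it reaches from about 350 to 975 mm from the base axis. Payload 7.1 kg.
Tool frame: the origin (TCP) lies at the very end of the fingers, on their centre line; the grasp point (between the pads) lies 19 mm behind it; z points along the fingers, y is the direction in which the jaws open and shut (so a half turn about z gives the same grasp; the last joint's range is limited). The gripper opens to 88 mm and grips with 3 to 60 N. Pads are 20 mm wide; open, the fingers measure 115 mm over their backs; the gripper's body (75 mm by 178 mm) begins 61 mm behind the grasp point.
Start: joints at [-1.221, 0.423, 1.63, -0, 1.089, -0.019], TCP at [225.327, -582.952, 222.675] pointing down, gripper open.
Joint ranges: [-3, 3], [-0.9, 2.11], [0.09, 2.58], [-1.31, 4.45], [0.11, 2.69], [-2.54, 2.54]. Speed limits (rad/s): [2.39, 2.39, 3.01, 3.14, 3.14, 3.14].

INTERFACE

Orientations are given as a rotation vector (axis times angle).
In Python, from workcell import * gives the robot as it stands.
- The arm moves only by the tool play_rows, never from a script. Its argument "plan" is text: rows parted by semicolons, each of 7 numbers parted by spaces: the finger opening in cm, from 0 to 8.78, then the shift along the tool's x, y, z in cm, then the turn, a rotation vector about the tool's x, y, z in degrees. A call has 1 to 20 rows; each row shifts and turns the commanded pose from where the row before left it, along the tool's axes as they then stand; what a row does not reach is not made up. A row lasts 1/8 s, in which the tool goes at most 62.5 mm and 10.7 degrees, less where a joint would pass 70% of its speed; a pose out of reach is approached as far as the arm can. A call is refused whole if a number of a shift passes 6.25 or a number of a turn 10.7, either way. A call with a gripper value outside its range is refused whole. The fingers move at their own pace and stop on an object; the grip force is fixed at half the most. Time passes only in rows, so rows that do not move let the fingers close. It gives the time, the measured TCP pose, the force and the opening at its end, in the units of the state.
- get_obs(): the state, without advancing time (a new reading comes with each control period).
- get_image(name): name is "scene" or "top"; returns a dict with "pixels" (420x560x3 uint8, red, green, blue), "range_z" (420x560 float32, mm along the optical axis (not along the pixel's ray), 0 where there is no reading), "fx", "fy", "cx", "cy" (pixels), "eye" and "attitude" of the camera in the world. Camera axes: x right, y down, z forward; pixel columns grow to the right and rows downward; lengths in mm; the calibration is good to about 2 mm. A picture is of the moment at which its call begins.
- close_job(): hands the job in, once; it reports no verdict.
The state is a dict: "t": time; "qpos": joint angles; "qvel": joint speeds; "joint_torque": joint torques, N m; "ee_pos": TCP position; "orientation": TCP orientation; "ft_force": force on the tool from outside, world axes, zero at the start; "moment": the same for the moment, N m; "width": finger opening in mm.
Only numpy, scipy, OpenCV 4.12 (cv2) and the standard library are available. Lean on these libraries where they do the work, as an engineer would, in place of code of your own. Each camera call takes 0.05 s, during which the arm holds its last target. There are 200 camera calls.

TASK

The heavy stoneware dispenser stands beside its brass outline with its front turned the wrong way: walk it home on its bottom corners, always keeping a corner on the slab and leaving the other things where they are. First hold it by its bamboo sides, clearly tip it onto one bottom corner, keep that corner about where it is, and swing it round until one of its other bottom corners reaches the spot where that corner belongs inside the outline; stand it upright and let go. Then take it by its cream front and back, tip it onto that corner, swing it the rest of the way so that it stands upright and square inside the outline, its front on the side of the brass half disc, and let go.

Things in the scene. Friction and masses are not known exactly. Their poses are not given: they have to be found in the camera images.
- dispenser: Tall square stoneware dispenser, 58 x 58 mm in section and 165 mm tall, 0.7 to 0.95 kg, hard corners, loose, standing upright on the slab. Origin: centre of its underside; z up its height; +x points out of its front, the cream face with a black arched opening low down and a dark blue band (a dark blue stripe also runs along the front edge of its top). The back (-x) is plain cream; the two sides (+y and -y) are bamboo coloured. All four sides are flat and vertical.
- bamboo_sides: The dispenser's two bamboo-coloured side plates, its +y and -y faces, 58 mm apart over all, full height. Same origin and axes as the dispenser, rigid with it.
- glazed_faces: The dispenser's cream front and back plates, its +x and -x faces, 58 mm apart over all, full height (50 mm wide between the bamboo edges). Same origin and axes as the dispenser, rigid with it.
- front (a point): Point on the dispenser's front face, on its centre line, 30 mm above its foot.
- place: The dispenser's place: a flat brass outline let into the terrazzo slab, flush, a square of 76 mm inside and 88 mm outside, with a brass half disc (12 mm radius) on its front side. Origin: its centre, on the slab's surface (height 0); +x points to the side with the half disc, where the dispenser's front must face; z up. It is fixed and varies in place and yaw.
- mug: Green ceramic mug, 80 mm across, 92 mm tall, handle at its +y; loose bystander. Origin: centre of its underside.
- pill_box: Turquoise pill box, 55 x 120 (y) x 22 mm tall, loose bystander. Origin: centre of its underside.
- brush_rack: Bamboo rack with three toothbrushes fixed in it, 110 (x) x 60 mm, 201 mm tall to the brush tips, loose bystander. Origin: centre of its underside.
- mirror: Round aluminium mirror (140 mm) on a stand with a 110 mm foot, 235 mm tall; loose bystander. Origin: centre of its foot's underside.
- foot_fl (a point): The dispenser's front-left (+x, +y) bottom corner, 29 mm along each axis from its origin, at underside level.
- place_fl (a point): Where the dispenser's front-left (+x, +y) bottom corner belongs when it stands in its place: 29 mm along each axis from the outline's centre, 9 mm inside each brass strip, on the slab.
- foot_fr (a point): The dispenser's front-right (+x, -y) bottom corner, 29 mm along each axis from its origin, at underside level.
- place_fr (a point): Where the dispenser's front-right (+x, -y) bottom corner belongs when it stands in its place: 29 mm along each axis from the outline's centre, 9 mm inside each brass strip, on the slab.
- foot_bl (a point): The dispenser's back-left (-x, +y) bottom corner, 29 mm along each axis from its origin, at underside level.
- place_bl (a point): Where the dispenser's back-left (-x, +y) bottom corner belongs when it stands in its place: 29 mm along each axis from the outline's centre, 9 mm inside each brass strip, on the slab.
- foot_br (a point): The dispenser's back-right (-x, -y) bottom corner, 29 mm along each axis from its origin, at underside level.
- place_br (a point): Where the dispenser's back-right (-x, -y) bottom corner belongs when it stands in its place: 29 mm along each axis from the outline's centre, 9 mm inside each brass strip, on the slab.

How it is judged:
By the outcome, as a careful person would: the job done as asked, in the order asked, and still so for the second after the job is handed in, with the robot touching nothing.
It also fails if it takes over 51 s, if anything falls off the work surface, if the arm or the gripper's body presses on something with over 40 N, if the wrist force passes 120 N, or if a joint passes its speed limit or range.

## Working session

There is one attempt and no reset: what is moved stays moved. The work goes in short steps, Python scripts to look and compute and a tool call to move; the robot and the scene stay as the last step left them, time stands still between calls to the robot, and variables do not carry over. Pictures are saved under pics/ and viewed, about 8 in all and at most 12, crops included, and the job is handed in when it is done.

Besides the shell and the picture viewer there is one more tool, called by a JSON object that holds its "name" and its "arguments". play_rows: Moves the arm, as the interface text tells. Its arguments: {"type":"object","properties":{"plan":{"type":"string"}},"required":["plan"]}

```bash
ls; mkdir -p pics; python3 - <<'E'
from workcell import *
import cv2, numpy as np
for n in ("scene","top"):
    g=get_image(n); np.savez(f"{n}0.npz",**g)
    cv2.imwrite(f"pics/{n}0.png",g["pixels"][:,:,::-1])
    print(n,g["eye"],g["attitude"],g["fx"],g["cx"],g["cy"])
print(get_obs())
E
```

```text
pics
scene [ 936.15325435 -273.97310484  794.77015753] [-2.32194918 -1.17875262  0.3745577 ] 400.3932560797984 286.2478242279297 207.46276295896993
top [394.78778563 -10.94315571 915.96912151] [-2.18503404  2.13056713 -0.20290757] 386.99241548859914 274.90322639798626 207.66915168707067
{'t': 0.1, 'qpos': array([-1.22097724e+00,  4.23800342e-01,  1.63058803e+00, -7.33412825e-06,
        1.08858459e+00, -1.89987825e-02]), 'qvel': array([-0.00131695, -0.00109904, -0.00199327, -0.00107502,  0.00224315,
        0.0011805 ]), 'joint_torque': array([-7.41041604e-04, -5.45612884e+01, -2.74324411e+01,  6.44886028e-02,
        1.88093452e-02,  3.04838480e-06]), 'ee_pos': array([ 225.17562929, -582.50245168,  221.96703115]), 'orientation': array([-3.08698800e+00, -5.75815584e-01,  3.66911371e-04]), 'ft_force': array([-0.47529612, -0.95897123, -0.5799525 ]), 'moment': array([0.01145825, 0.01628862, 0.04284388]), 'width': 88.07308066342507}
```

View pics/top0.png

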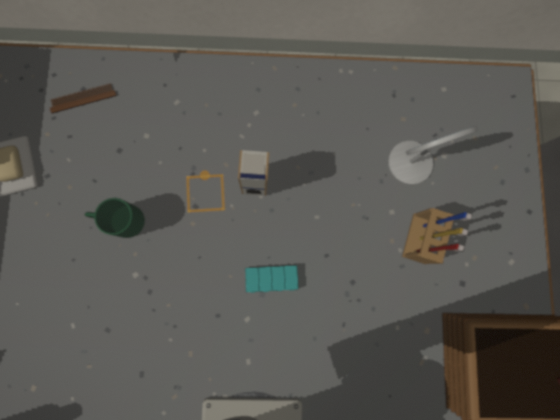

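View pics/scene0.png

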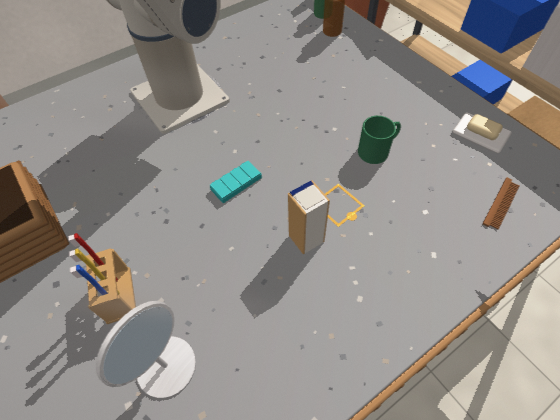

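The top view shows the outline at about (205,193) with its half disc at (204,175), on the +x side. The dispenser top is at (254,165), with its blue front stripe at (253,176), so its front faces −x. About a half turn is needed. Next I'll measure both.

```bash
cat > h.py <<'E'
from workcell import *
import cv2, numpy as np
from scipy.spatial.transform import Rotation as R
def cloud(g):
    d=g["range_z"]; v,u=np.mgrid[:d.shape[0],:d.shape[1]]
    p=np.stack([(u-g["cx"])/g["fx"]*d,(v-g["cy"])/g["fy"]*d,d],-1)
    return p@R.from_rotvec(g["attitude"]).as_matrix().T+g["eye"]
def plane(g,uv,z=0):
    uv=np.atleast_2d(uv).astype(float)
    r=np.c_[(uv[:,0]-g["cx"])/g["fx"],(uv[:,1]-g["cy"])/g["fy"],np.ones(len(uv))]@R.from_rotvec(g["attitude"]).as_matrix().T
    return g["eye"]+r*((z-g["eye"][2])/r[:,2])[:,None]
def rect(xy): 
    c,s,a=cv2.minAreaRect(np.asarray(xy,np.float32)); return np.round(c,1),np.round(s,1),round(a,2)
E
cat > meas.py <<'E'
from h import *
def disp(g,n,lo=157,hi=173,box=(400,700,-60,200)):
    P=cloud(g); m=(g["range_z"]>0)&(P[...,2]>lo)&(P[...,2]<hi)&(P[...,0]>box[0])&(P[...,0]<box[1])&(P[...,1]>box[2])&(P[...,1]<box[3])
    k,l,st,_=cv2.connectedComponentsWithStats(m.astype(np.uint8))
    i=1+np.argmax(st[1:,4]); m=l==i
    c=[x for x in cv2.findContours(m.astype(np.uint8),0,1)[0]]
    uv=np.argwhere(m)[:,::-1]
    # blue pixels on top
    p=g["pixels"].astype(int); b=m&(p[...,2]>p[...,0]+25)
    print(n,"top z",np.median(P[m][:,2]).round(1),"rect",rect(P[m][:,:2]),"n",m.sum(),"mean",P[m].mean(0).round(1),"blue",b.sum(),P[b].mean(0).round(1) if b.any() else None)
    return m
def brass(g,n,box=(430,680,0,200)):
    p=g["pixels"].astype(int); P=cloud(g)
    m=(p[...,0]>p[...,2]+60)&(P[...,2]<12)&(P[...,0]>box[0])&(P[...,0]<box[1])&(P[...,1]>box[2])&(P[...,1]<box[3])
    uv=np.argwhere(m)[:,::-1]; X=plane(g,uv)[:,:2]
    print(n,"brass",len(X),rect(X),X.mean(0),"z",np.median(P[m][:,2]))
    return X
if __name__=="__main__":
    for n in ("scene","top"):
        g=dict(np.load(n+"0.npz")); disp(g,n); X=brass(g,n); np.save("br_"+n,X)
        # fit square outline model (mid-line half-side 41) + disc
        from scipy.optimize import least_squares
        def f(q):
            c,s=np.cos(q[2]),np.sin(q[2]); L=(X-q[:2])@np.array([[c,-s],[s,c]])
            ring=np.abs(np.abs(L).max(1)-41)-3
            d=np.hypot(L[:,0]-q[3],L[:,1])-12
            return np.maximum(np.minimum(ring,d),-0)+0.0
        def f2(q):
            c,s=np.cos(q[2]),np.sin(q[2]); L=(X-q[:2])@np.array([[c,-s],[s,c]])
            return np.where(L[:,0]>45,0,np.abs(L).max(1)-41)
        q=[X[:,0].mean()-5,X[:,1].mean(),0.0]
        r=least_squares(f2,q,loss="soft_l1"); print(r.x,np.degrees(r.x[2]),np.abs(f2(r.x)).mean())
        c,s=np.cos(r.x[2]),np.sin(r.x[2]); L=(X-r.x[:2])@np.array([[c,-s],[s,c]]); print("disc",L[L[:,0]>47].mean(0),L.min(0),L.max(0))
        P=cloud(g); 
        gm=(P[...,2]<12)&(P[...,2]>-12)&(P[...,0]>400)&(P[...,0]<500)&(P[...,1]>0)&(P[...,1]<100); print("slab z",np.median(P[gm][:,2]))
E
python3 meas.py
```

```text
scene top z 166.2 rect (array([598.5,  10.5]), array([59.7, 59.1]), 87.59) n 842 mean [600.4   8.6 165.7] blue 97 [574.4  11.2 167.4]
scene brass 315 (array([574.2, 129.7]), array([101.2,  89.3]), 3.2) [585.30318216 137.91484118] z 0.7229529122872691
[560.03750365  55.57044743   1.33918733] 76.72978218807854 0.2406501741006146
disc [92.45588632 -2.45984658] [ 34.9402464  -46.56189917] [128.26487526  62.30400053]
slab z -0.07248026445080313
top top z 166.6 rect (array([596.1,  10.1]), array([58. , 58.8]), 87.49) n 849 mean [594.9  10.1 166.4] blue 26 [572.8   8.7 167.5]
top brass 239 (array([573.1, 127.2]), array([96.1, 84.9]), 4.99) [578.52868366 128.82778618] z 0.9390173886422417
[5.67586922e+02 1.26457151e+02 8.83197031e-02] 5.060346234393989 1.0067446910151245
disc [50.42471749 -0.54733294] [-42.4808751  -42.22049199] [53.65457358 42.68138768]
slab z 0.32722195263886533
```

```bash
python3 - <<'E'
from h import *
from scipy.optimize import least_squares
for n in ("scene","top"):
    X=np.load(f"br_{n}.npy")
    X=X[(np.hypot(*(X-[569,128]).T)<75)]
    def f2(q):
        L=(X-q[:2])@np.array([[np.cos(q[2]),-np.sin(q[2])],[np.sin(q[2]),np.cos(q[2])]])
        return np.where(L[:,0]>46,0,np.abs(L).max(1)-q[3])
    r=least_squares(f2,[568,128,0.07,41],loss="soft_l1"); q=r.x
    L=(X-q[:2])@np.array([[np.cos(q[2]),-np.sin(q[2])],[np.sin(q[2]),np.cos(q[2])]])
    print(n,len(X),q.round(2),np.degrees(q[2]).round(2),np.abs(f2(q)).mean().round(2),L.min(0).round(1),L.max(0).round(1),L[L[:,0]>47].mean(0).round(1))
    # side faces of dispenser lower: footprint extents
    g=dict(np.load(n+"0.npz")); P=cloud(g)
    m=(P[...,2]>20)&(P[...,2]<150)&(abs(P[...,0]-597)<45)&(abs(P[...,1]-10)<45)
    Q=P[m]; print(" side pts",len(Q),rect(Q[:,:2]))
    for nm,box in dict(mug=(440,640,250,420),pill=(330,450,-100,80)).items():
        b=(P[...,2]>12)&(P[...,0]>box[0])&(P[...,0]<box[1])&(P[...,1]>box[2])&(P[...,1]<box[3]); print(" ",nm,P[b][:,:2].min(0).round(),P[b][:,:2].max(0).round())
E
```

```text
scene 315 [5.6816e+02 1.2808e+02 8.0000e-02 4.1060e+01] 4.84 1.88 [-44.6 -44.5] [56.7 44.9] [51.3  0.4]
 side pts 1229 (array([611.3,  -4.3]), array([81.9, 42.9]), 42.39)
  mug [458. 264.] [538. 380.]
  pill [342. -96.] [405.  25.]
top 239 [5.6772e+02 1.2648e+02 9.0000e-02 4.1030e+01] 5.03 1.12 [-42.6 -42.2] [53.5 42.7] [50.3 -0.5]
 side pts 329 (array([ 5.76e+02, -4.00e-01]), array([36.4, 74.5]), 36.3)
  mug [456. 265.] [534. 378.]
  pill [338. -96.] [401.  24.]
```

```bash
cat > pl.py <<'E'
from h import *
import pickle,sys
def T(p,r): M=np.eye(4); M[:3,:3]=r.as_matrix(); M[:3,3]=p; return M
def down(p,psi): # tool z down, tool y at yaw psi deg
    return T(p,R.from_euler("z",psi+90,degrees=True)*R.from_euler("x",180,degrees=True))
def body(x,y,yaw,z=0): return T([x,y,z],R.from_euler("z",yaw,degrees=True))
def about(p,ax,deg): # world rotation about axis through p
    p=np.asarray(p,float); ax=np.asarray(ax,float); r=R.from_rotvec(ax/np.linalg.norm(ax)*np.radians(deg))
    return T(p-r.apply(p),r)
def rows(cmd,poses,w):
    """rounded rows that follow poses from commanded pose cmd, with feedback of rounding"""
    out=[]
    for t in poses:
        D=np.linalg.inv(cmd)@t
        s=np.round(D[:3,3]/10,2)+0.; a=np.round(R.from_matrix(D[:3,:3]).as_rotvec(degrees=True),1)+0.
        cmd=cmd@T(s*10,R.from_rotvec(a,degrees=True)); out.append([w,*s,*a])
    return cmd,out
def txt(rs): return "; ".join(" ".join(f"{v:g}" for v in r) for r in rs)
def line(a,b,n):
    ra=R.from_matrix(a[:3,:3]); d=(ra.inv()*R.from_matrix(b[:3,:3])).as_rotvec()
    return [T(a[:3,3]+(b[:3,3]-a[:3,3])*k/n,ra*R.from_rotvec(d*k/n)) for k in range(1,n+1)]
def save(c): np.save("cmd.npy",c)
def load(): return np.load("cmd.npy")
E
python3 - <<'E'
from pl import *
r=R.from_rotvec([-3.08698800e+00,-5.75815584e-01,3.66911371e-04]).as_matrix()
psi=np.degrees(np.arctan2(r[1,1],r[0,1])); print(psi)
c=down([225.327,-582.952,222.675],psi)
w=[down([300,-500,300],psi),down([597.3,10.3,300],-92.5),down([597.3,10.3,185],-92.5),down([597.3,10.3,96.5],-92.5)]
P=line(c,w[0],3)+line(w[0],w[1],14)+line(w[1],w[2],3); 
c,o=rows(c,P,8.78); print(txt(o)); 
c,o=rows(c,line(w[2],w[3],4),8.78); print(txt(o)); save(c); print(c.round(3))
E
```

```text
-68.86809660124362
8.78 3.32 -1.68 -2.58 0 0 0; 8.78 3.32 -1.68 -2.58 0 0 0; 8.78 3.32 -1.69 -2.57 0 0 0; 8.78 3.29 -2.63 0 0 0 1.7; 8.78 3.22 -2.73 0 0 0 1.7; 8.78 3.13 -2.83 0 0 0 1.7; 8.78 3.05 -2.91 0 0 0 1.7; 8.78 2.96 -3.01 0 0 0 1.6; 8.78 2.87 -3.09 0 0 0 1.7; 8.78 2.78 -3.17 0 0 0 1.7; 8.78 2.69 -3.25 0 0 0 1.7; 8.78 2.59 -3.33 0 0 0 1.7; 8.78 2.49 -3.41 0 0 0 1.7; 8.78 2.38 -3.47 0 0 0 1.7; 8.78 2.29 -3.55 0 0 0 1.7; 8.78 2.17 -3.62 0 0 0 1.6; 8.78 2.08 -3.67 0 0 0 1.7; 8.78 0 0 3.83 0 0 0; 8.78 0 0 3.83 0 0 0; 8.78 0 0 3.84 0 0 0
8.78 0 0 2.21 0 0 0; 8.78 0 0 2.21 0 0 0; 8.78 0 0 2.22 0 0 0; 8.78 0 0 2.21 0 0 0
[[ 9.99000e-01 -4.30000e-02  0.00000e+00  5.97327e+02]
 [-4.30000e-02 -9.99000e-01 -0.00000e+00  1.03140e+01]
 [ 0.00000e+00  0.00000e+00 -1.00000e+00  9.64750e+01]
 [ 0.00000e+00  0.00000e+00  0.00000e+00  1.00000e+00]]
```

{"name": "play_rows", "arguments": {"plan": "8.78 3.32 -1.68 -2.58 0 0 0; 8.78 3.32 -1.68 -2.58 0 0 0; 8.78 3.32 -1.69 -2.57 0 0 0; 8.78 3.29 -2.63 0 0 0 1.7; 8.78 3.22 -2.73 0 0 0 1.7; 8.78 3.13 -2.83 0 0 0 1.7; 8.78 3.05 -2.91 0 0 0 1.7; 8.78 2.96 -3.01 0 0 0 1.6; 8.78 2.87 -3.09 0 0 0 1.7; 8.78 2.78 -3.17 0 0 0 1.7; 8.78 2.69 -3.25 0 0 0 1.7; 8.78 2.59 -3.33 0 0 0 1.7; 8.78 2.49 -3.41 0 0 0 1.7; 8.78 2.38 -3.47 0 0 0 1.7; 8.78 2.29 -3.55 0 0 0 1.7; 8.78 2.17 -3.62 0 0 0 1.6; 8.78 2.08 -3.67 0 0 0 1.7; 8.78 0 0 3.83 0 0 0; 8.78 0 0 3.83 0 0 0; 8.78 0 0 3.84 0 0 0"}}

```text
t: 2.6
ee_pos: [597.1, 10.6, 183.6]
orientation: [-3.141, 0.067, 0.001]
ft_force: [0.4, -0.6, -0.2]
width: 87.5
```

{"name": "play_rows", "arguments": {"plan": "8.78 0 0 2.21 0 0 0; 8.78 0 0 2.21 0 0 0; 8.78 0 0 2.22 0 0 0; 8.78 0 0 2.21 0 0 0; 8.78 0 0 0 0 0 0; 5 0 0 0 0 0 0; 5 0 0 0 0 0 0; 5 0 0 0 0 0 0; 5 0 0 0 0 0 0; 5 0 0 0 0 0 0; 5 0 0 0 0 0 0"}}

```text
t: 3.98
ee_pos: [597.8, 10.3, 97.2]
orientation: [-3.141, 0.068, -0.002]
ft_force: [-1.1, -0.9, 7.1]
width: 57.8
```

```bash
cat > swing.py <<'E'
from pl import *
def swing(cmd,B0,corner,F,tilt=16,nt=8,ns=24,w=5,press=0.5,nu=8):
    """tilt about body corner (sx,sy), rotate about vertical so B0->F, untilt"""
    A0=(B0@[29*corner[0],29*corner[1],0,1])[:3]; C=B0[:3,3]
    d=(C-A0)/np.linalg.norm(C-A0); k=np.cross([0,0,1],-d)
    yaw=lambda M:np.degrees(np.arctan2(M[1,0],M[0,0]))
    al=(yaw(F)-yaw(B0))%360
    r=R.from_euler("z",al,degrees=True).as_matrix()[:2,:2]
    t=F[:2,3]-r@B0[:2,3]; Q=np.linalg.solve(np.eye(2)-r,t); Q=np.r_[Q,0]
    print("swing",al,"Q",Q.round(1),"A0",A0.round(1),"A1",(F@[29*corner[0],29*corner[1],0,1])[:2].round(1))
    G=np.linalg.inv(B0)@cmd; P=[]
    Z=lambda h:T([0,0,h],R.identity())
    for i in range(1,nt+1): P.append(Z(-press*i/nt)@about(A0,k,tilt*i/nt)@B0@G)
    for i in range(1,ns+1): P.append(Z(-press)@about(Q,[0,0,1],al*i/ns)@about(A0,k,tilt)@B0@G)
    for i in range(1,nu+1): P.append(Z(-press*(1-i/nu))@about(Q,[0,0,1],al)@about(A0,k,tilt*(1-i/nu))@B0@G)
    c,o=rows(cmd,P,w)
    return c,o
E
python3 - <<'E'
from swing import *
B0=body(597.5,10.3,177.5); PL=body(568,127.3,4.9)
A=(B0@[29,-29,0,1])[:2]; b=(PL@[-29,-29,0,1])[:2]; v=b-A; print("place_br",b,"dist",np.hypot(*v))
yaw=np.degrees(np.arctan2(v[1],v[0]))+180  # body -x dir = fr->br
F=body(0,0,yaw); F[:2,3]=b-(F@[-29,-29,0,1])[:2]; print("F",F[:2,3],yaw)
np.save("F1.npy",F)
c,o=swing(load(),B0,(1,-1),F); save(c)
for i in range(0,40,8): print(i,txt(o[i:i+8]))
E
```

```text
place_br [541.58307718  95.92889564] dist 62.16105921845069
F [580.58546319  83.24765417] 296.9885760476428
swing 119.48857604764282 Q [567.8  41.8   0. ] A0 [569.8  40.5   0. ] A1 [567.9  44.2]
0 5 -0.24 -0.24 -0.13 -1.4 1.4 0; 5 -0.24 -0.24 -0.13 -1.4 1.4 0; 5 -0.24 -0.24 -0.13 -1.4 1.4 0; 5 -0.24 -0.24 -0.13 -1.5 1.5 0; 5 -0.24 -0.24 -0.13 -1.4 1.4 0; 5 -0.24 -0.24 -0.13 -1.4 1.4 0; 5 -0.24 -0.24 -0.13 -1.4 1.4 0; 5 -0.24 -0.24 -0.14 -1.4 1.4 0
8 5 0.08 -0.1 0 0.9 1 -4.8; 5 0.09 -0.1 0 1 1 -4.8; 5 0.09 -0.1 0 1 0.9 -4.8; 5 0.08 -0.1 -0.01 1 1 -4.7; 5 0.09 -0.1 0 0.9 1 -4.8; 5 0.08 -0.1 0 1 0.9 -4.8; 5 0.09 -0.1 0 1 1 -4.8; 5 0.08 -0.1 -0.01 0.9 1 -4.8
16 5 0.09 -0.09 0 1 1 -4.8; 5 0.08 -0.1 0 1 0.9 -4.8; 5 0.09 -0.1 -0.01 1 1 -4.7; 5 0.08 -0.1 0 0.9 1 -4.8; 5 0.09 -0.1 0 1 0.9 -4.8; 5 0.08 -0.1 0 1 1 -4.8; 5 0.09 -0.1 -0.01 0.9 1 -4.8; 5 0.09 -0.1 0 1 0.9 -4.8
24 5 0.08 -0.1 0 1 1 -4.8; 5 0.09 -0.09 -0.01 0.9 1 -4.7; 5 0.08 -0.1 0 1 1 -4.8; 5 0.09 -0.1 0 1 0.9 -4.8; 5 0.08 -0.1 0 1 1 -4.8; 5 0.09 -0.1 -0.01 0.9 1 -4.8; 5 0.08 -0.1 0 1 0.9 -4.8; 5 0.09 -0.1 0 1 1 -4.8
32 5 0.24 0.24 0.14 1.4 -1.4 0; 5 0.23 0.24 0.14 1.4 -1.4 0; 5 0.24 0.24 0.15 1.4 -1.4 0; 5 0.24 0.23 0.14 1.4 -1.4 0; 5 0.23 0.24 0.14 1.4 -1.5 0; 5 0.24 0.24 0.14 1.5 -1.4 0; 5 0.24 0.23 0.15 1.4 -1.4 0; 5 0.23 0.24 0.14 1.4 -1.4 0
```

{"name": "play_rows", "arguments": {"plan": "5 -0.24 -0.24 -0.13 -1.4 1.4 0; 5 -0.24 -0.24 -0.13 -1.4 1.4 0; 5 -0.24 -0.24 -0.13 -1.4 1.4 0; 5 -0.24 -0.24 -0.13 -1.5 1.5 0; 5 -0.24 -0.24 -0.13 -1.4 1.4 0; 5 -0.24 -0.24 -0.13 -1.4 1.4 0; 5 -0.24 -0.24 -0.13 -1.4 1.4 0; 5 -0.24 -0.24 -0.14 -1.4 1.4 0; 5 0 0 0 0 0 0"}}

```text
t: 5.1
ee_pos: [578.4, 31.6, 103.8]
orientation: [2.926, -0.061, 0.285]
ft_force: [0.6, 0.6, 1.1]
width: 57.8
```

```bash
python3 - <<'E'
from h import *
g=get_image("scene"); np.savez("scene1.npz",**g); im=g["pixels"][150:300,220:400,::-1]
cv2.imwrite("pics/tilt1.png",cv2.resize(im,None,fx=4,fy=4,interpolation=cv2.INTER_CUBIC))
o=get_obs(); print(o["ft_force"],o["moment"],o["ee_pos"],o["qpos"],R.from_rotvec(o["orientation"]).as_matrix()[:,2],np.load("cmd.npy")[:3,3])
E
```

```text
[0.2274469  1.02161238 1.39925982] [0.61491467 0.11599813 0.0587668 ] [578.50188582  31.51314516 103.74913188] [ 0.15615993  0.47934657  1.92306577 -0.40363394  0.62079691  2.08573028] [ 0.18632658 -0.20194233 -0.96151011] [580.6613281   83.06743949  96.45018657]
```

View pics/tilt1.png

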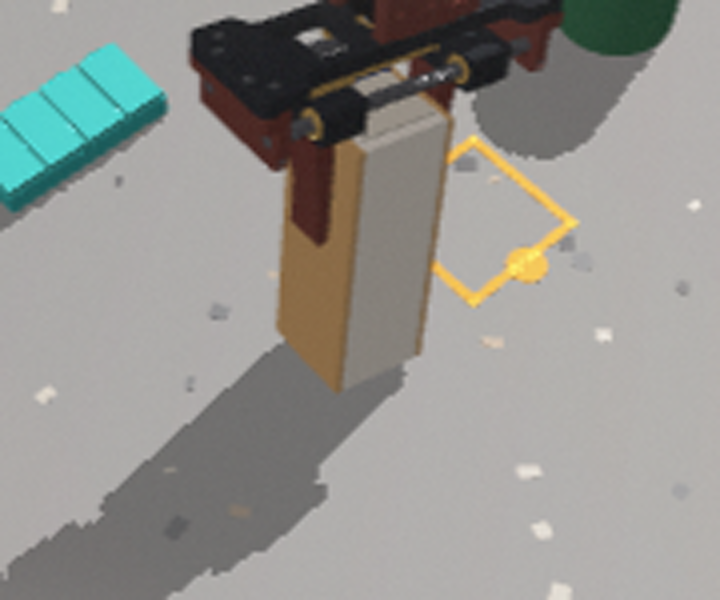

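The dispenser (bamboo side and back visible, around (360,250) in the crop) is clearly tipped. Its foot edge at (340,390) and (415,355) is off the slab, so it stands on the far corner, with about 1 N net upward force on the tool. Next is the swing.

{"name": "play_rows", "arguments": {"plan": "5 0.08 -0.1 0 0.9 1 -4.8; 5 0.09 -0.1 0 1 1 -4.8; 5 0.09 -0.1 0 1 0.9 -4.8; 5 0.08 -0.1 -0.01 1 1 -4.7; 5 0.09 -0.1 0 0.9 1 -4.8; 5 0.08 -0.1 0 1 0.9 -4.8; 5 0.09 -0.1 0 1 1 -4.8; 5 0.08 -0.1 -0.01 0.9 1 -4.8; 5 0.09 -0.09 0 1 1 -4.8; 5 0.08 -0.1 0 1 0.9 -4.8; 5 0.09 -0.1 -0.01 1 1 -4.7; 5 0.08 -0.1 0 0.9 1 -4.8"}}

```text
t: 6.65
ee_pos: [582.3, 44.6, 103.7]
orientation: [2.663, 1.458, 0.41]
ft_force: [-1.2, -3.9, 4.9]
width: 58.0
```

{"name": "play_rows", "arguments": {"plan": "5 0.09 -0.1 0 1 0.9 -4.8; 5 0.08 -0.1 0 1 1 -4.8; 5 0.09 -0.1 -0.01 0.9 1 -4.8; 5 0.09 -0.1 0 1 0.9 -4.8; 5 0.08 -0.1 0 1 1 -4.8; 5 0.09 -0.09 -0.01 0.9 1 -4.7; 5 0.08 -0.1 0 1 1 -4.8; 5 0.09 -0.1 0 1 0.9 -4.8; 5 0.08 -0.1 0 1 1 -4.8; 5 0.09 -0.1 -0.01 0.9 1 -4.8; 5 0.08 -0.1 0 1 0.9 -4.8; 5 0.09 -0.1 0 1 1 -4.8; 5 0 0 0 0 0 0"}}

```text
t: 8.28
ee_pos: [573.3, 55.6, 103.8]
orientation: [-1.594, -2.601, -0.418]
ft_force: [2.2, -2.9, 1.4]
width: 58.2
```

```bash
python3 - <<'E'
from h import *
g=get_image("scene"); np.savez("scene2.npz",**g); im=g["pixels"][130:280,220:400,::-1]
cv2.imwrite("pics/tilt2.png",cv2.resize(im,None,fx=4,fy=4,interpolation=cv2.INTER_CUBIC))
o=get_obs(); print(o["ft_force"],o["moment"],o["ee_pos"],o["qpos"],R.from_rotvec(o["orientation"]).as_matrix().round(3))
E
```

```text
[ 3.40114188 -1.88194572 -0.13418159] [-0.8755569  -0.77588238 -0.17190936] [573.17566642  55.63535526 103.75032694] [-0.06802106  0.49905616  1.88451055  0.41180013  0.72907106 -0.84333581] [[-0.462  0.883  0.087]
 [ 0.866  0.427  0.261]
 [ 0.193  0.196 -0.961]]
```

View pics/tilt2.png

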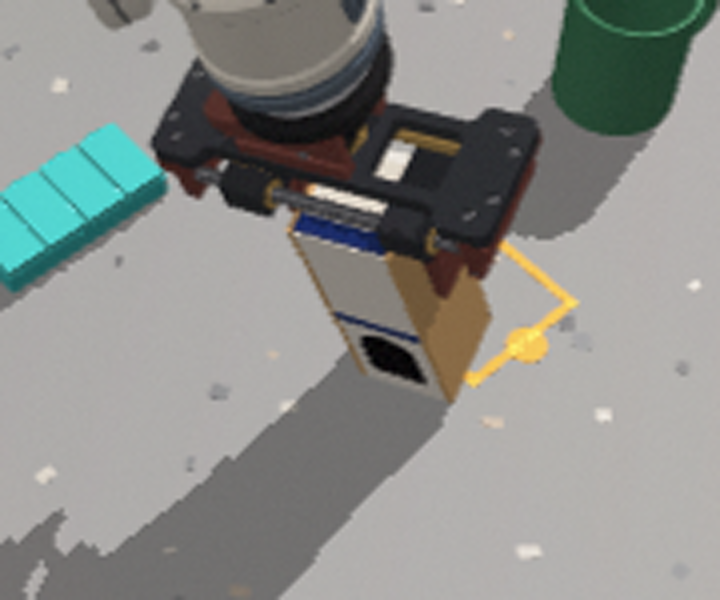

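The dispenser has swung round. Its front (arch at (390,355)) now faces the camera, and it is still tipped onto its near-left corner. Next I stand it up.

{"name": "play_rows", "arguments": {"plan": "5 0.24 0.24 0.14 1.4 -1.4 0; 5 0.23 0.24 0.14 1.4 -1.4 0; 5 0.24 0.24 0.15 1.4 -1.4 0; 5 0.24 0.23 0.14 1.4 -1.4 0; 5 0.23 0.24 0.14 1.4 -1.5 0; 5 0.24 0.24 0.14 1.5 -1.4 0; 5 0.24 0.23 0.15 1.4 -1.4 0; 5 0.23 0.24 0.14 1.4 -1.4 0; 5 0 0 0 0 0 0; 5 0 0 0 0 0 0"}}

```text
t: 9.57
ee_pos: [581.4, 82.9, 97.3]
orientation: [1.641, 2.677, 0.001]
ft_force: [2.5, -2.5, 6.6]
width: 58.1
```

```bash
python3 - <<'E'
from h import *
from meas import disp,brass
g=get_image("scene"); np.savez("scene3.npz",**g); im=g["pixels"][130:280,220:400,::-1]
cv2.imwrite("pics/up1.png",cv2.resize(im,None,fx=4,fy=4,interpolation=cv2.INTER_CUBIC))
o=get_obs(); print(o["ft_force"],o["ee_pos"],o["width"],R.from_rotvec(o["orientation"]).as_matrix().round(3)); print(np.load("cmd.npy").round(3))
E
```

```text
[ 1.65721421 -3.17326173  7.81914458] [581.36910936  82.86285982  97.34066374] 57.98151244891805 [[-0.454  0.891  0.002]
 [ 0.891  0.454 -0.   ]
 [-0.001  0.001 -1.   ]]
[[-4.55000e-01  8.91000e-01 -0.00000e+00  5.80661e+02]
 [ 8.91000e-01  4.55000e-01 -0.00000e+00  8.30670e+01]
 [-0.00000e+00 -0.00000e+00 -1.00000e+00  9.64500e+01]
 [ 0.00000e+00  0.00000e+00  0.00000e+00  1.00000e+00]]
```

View pics/up1.png

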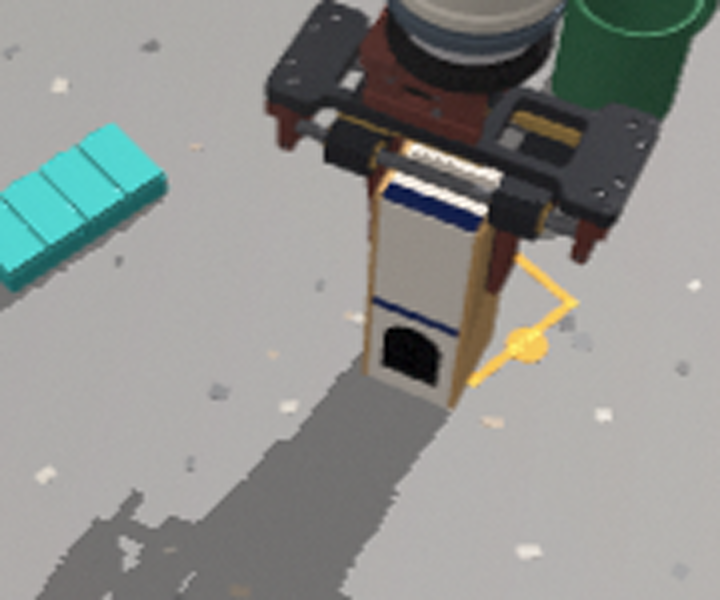

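It stands upright and is ready to release, with the front at (410,330). The hidden back-right foot should be over the outline.

```bash
python3 - <<'E'
from pl import *
c=load(); p=c[:3,3]
psi=np.degrees(np.arctan2(c[1,1],c[0,1]))
a=c.copy(); a[2,3]=206.45
w=down([430,83,250],-63)
c2,o=rows(c,[c]*4+line(c,a,4)+line(a,w,10),8.78); print(psi,txt(o)); save(c2)
E
```

```text
27.06078643054306 8.78 0 0 0 0 0 0; 8.78 0 0 0 0 0 0; 8.78 0 0 0 0 0 0; 8.78 0 0 0 0 0 0; 8.78 0 0 -2.75 0 0 0; 8.78 0 0 -2.75 0 0 0; 8.78 0 0 -2.75 0 0 0; 8.78 0 0 -2.75 0 0 0; 8.78 0.68 -1.34 -0.44 0 0 9; 8.78 0.47 -1.44 -0.43 0 0 9; 8.78 0.24 -1.49 -0.44 0 0 9; 8.78 0 -1.5 -0.43 0 0 9; 8.78 -0.24 -1.49 -0.44 0 0 9; 8.78 -0.46 -1.43 -0.43 0 0 9; 8.78 -0.69 -1.34 -0.44 0 0 9; 8.78 -0.88 -1.22 -0.43 0 0 9; 8.78 -1.07 -1.07 -0.44 0 0 9.1; 8.78 -1.22 -0.88 -0.43 0 0 9
```

{"name": "play_rows", "arguments": {"plan": "8.78 0 0 0 0 0 0; 8.78 0 0 0 0 0 0; 8.78 0 0 0 0 0 0; 8.78 0 0 0 0 0 0; 8.78 0 0 -2.75 0 0 0; 8.78 0 0 -2.75 0 0 0; 8.78 0 0 -2.75 0 0 0; 8.78 0 0 -2.75 0 0 0; 8.78 0.68 -1.34 -0.44 0 0 9; 8.78 0.47 -1.44 -0.43 0 0 9; 8.78 0.24 -1.49 -0.44 0 0 9; 8.78 0 -1.5 -0.43 0 0 9; 8.78 -0.24 -1.49 -0.44 0 0 9; 8.78 -0.46 -1.43 -0.43 0 0 9; 8.78 -0.69 -1.34 -0.44 0 0 9; 8.78 -0.88 -1.22 -0.43 0 0 9; 8.78 -1.07 -1.07 -0.44 0 0 9.1; 8.78 -1.22 -0.88 -0.43 0 0 9"}}

```text
t: 11.88
ee_pos: [429.4, 83.0, 250.1]
orientation: [3.057, 0.724, -0.0]
ft_force: [0.8, 0.2, -0.3]
width: 87.9
```

```bash
python3 - <<'E'
from h import *
from meas import disp
ims=[]
for n in ("scene","top"):
    g=get_image(n); np.savez(n+"4.npz",**g); 
    m=disp(g,n)
    uv=np.argwhere(m)[:,::-1].mean(0).astype(int); u,v=uv
    ims.append(cv2.resize(g["pixels"][max(v-50,0):v+100,u-75:u+75,::-1],(390,390),interpolation=cv2.INTER_CUBIC))
cv2.imwrite("pics/rel1.png",np.hstack(ims))
o=get_obs();print(o["ee_pos"],o["ft_force"],o["t"])
E
```

```text
scene top z 166.2 rect (array([583.5,  81.3]), array([58.5, 60.7]), 27.15) n 749 mean [586.2  78.8 165.8] blue 113 [593.8  60.7 167.3]
top top z 166.7 rect (array([581.8,  80.9]), array([58.9, 57.8]), 26.97) n 595 mean [587.8  76.4 166.6] blue 32 [590.6  58.8 167.6]
[428.94700797  82.96180622 250.23353502] [-0.68901578 -0.23985531 -0.13373793] 11.975
```

View pics/rel1.png

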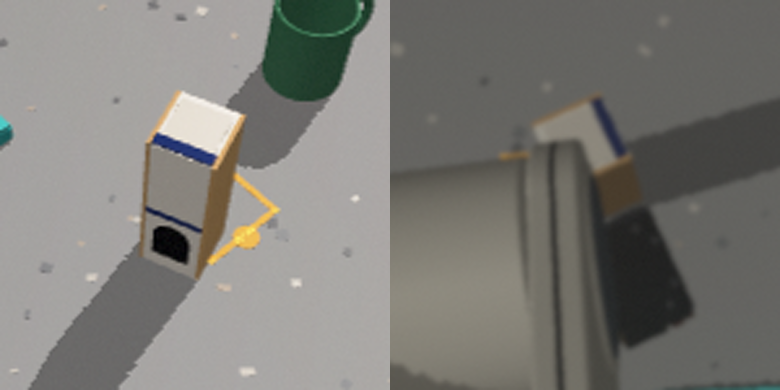

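It stands upright on its own at about (582,81), yaw −63°. That puts its back-right corner about 3 mm from place_br. Next I grip front and back.

```bash
python3 - <<'E'
from pl import *
c=load()
a=down([582.2,81.2,200],-62.9); b=down([582.2,81.2,96.5],-62.9)
c2,o=rows(c,line(c,a,5)+line(a,b,5)+[b]*7,8.78)
for r in o[11:]: r[0]=5
print(txt(o)); save(c2)
E
```

```text
8.78 2.7 1.41 1 0 0 0; 8.78 2.69 1.41 1 0 0 -0.1; 8.78 2.7 1.42 1 0 0 0; 8.78 2.69 1.41 1 0 0 0; 8.78 2.7 1.42 1 0 0 0; 8.78 0 0 2.07 0 0 0; 8.78 0 0 2.07 0 0 0; 8.78 0 0 2.07 0 0 0; 8.78 0 0 2.07 0 0 0; 8.78 0 0 2.07 0 0 0; 8.78 0 0 0 0 0 0; 5 0 0 0 0 0 0; 5 0 0 0 0 0 0; 5 0 0 0 0 0 0; 5 0 0 0 0 0 0; 5 0 0 0 0 0 0; 5 0 0 0 0 0 0
```

{"name": "play_rows", "arguments": {"plan": "8.78 2.7 1.41 1 0 0 0; 8.78 2.69 1.41 1 0 0 -0.1; 8.78 2.7 1.42 1 0 0 0; 8.78 2.69 1.41 1 0 0 0; 8.78 2.7 1.42 1 0 0 0; 8.78 0 0 2.07 0 0 0; 8.78 0 0 2.07 0 0 0; 8.78 0 0 2.07 0 0 0; 8.78 0 0 2.07 0 0 0; 8.78 0 0 2.07 0 0 0; 8.78 0 0 0 0 0 0; 5 0 0 0 0 0 0; 5 0 0 0 0 0 0; 5 0 0 0 0 0 0; 5 0 0 0 0 0 0; 5 0 0 0 0 0 0; 5 0 0 0 0 0 0"}}

```text
t: 14.1
ee_pos: [582.7, 81.2, 97.1]
orientation: [3.054, 0.735, 0.001]
ft_force: [-0.8, -1.3, 6.7]
width: 57.8
```

```bash
python3 - <<'E'
from swing import *
c,o=swing(load(),body(582.2,81.2,-62.9),(-1,-1),body(568,127.3,4.9),ns=16); save(c)
for i in range(0,32,8): print(i,txt(o[i:i+8]))
E
```

```text
swing 67.80000000000001 Q [540.8  93.7   0. ] A0 [543.2  93.8   0. ] A1 [541.6  95.9]
0 5 -0.24 -0.24 -0.13 -1.4 1.4 0; 5 -0.24 -0.24 -0.13 -1.4 1.4 0; 5 -0.24 -0.24 -0.13 -1.4 1.4 0; 5 -0.24 -0.24 -0.13 -1.5 1.5 0; 5 -0.24 -0.24 -0.13 -1.4 1.4 0; 5 -0.24 -0.24 -0.14 -1.4 1.4 0; 5 -0.24 -0.24 -0.13 -1.4 1.4 0; 5 -0.24 -0.24 -0.13 -1.4 1.4 0
8 5 0.07 -0.09 0 0.8 0.8 -4.1; 5 0.07 -0.08 0 0.8 0.9 -4; 5 0.07 -0.09 -0.01 0.9 0.8 -4.1; 5 0.07 -0.08 0 0.8 0.8 -4.1; 5 0.07 -0.09 0 0.8 0.9 -4.1; 5 0.08 -0.08 -0.01 0.8 0.8 -4; 5 0.07 -0.09 0 0.9 0.8 -4.1; 5 0.07 -0.09 0 0.8 0.8 -4.1
16 5 0.07 -0.08 0 0.8 0.9 -4.1; 5 0.07 -0.09 -0.01 0.8 0.8 -4; 5 0.07 -0.08 0 0.9 0.8 -4.1; 5 0.08 -0.09 0 0.8 0.8 -4.1; 5 0.07 -0.08 -0.01 0.8 0.9 -4; 5 0.07 -0.09 0 0.9 0.8 -4.1; 5 0.07 -0.08 0 0.8 0.8 -4.1; 5 0.07 -0.09 0 0.8 0.8 -4.1
24 5 0.24 0.24 0.14 1.4 -1.4 0; 5 0.24 0.24 0.14 1.4 -1.4 0; 5 0.23 0.23 0.14 1.4 -1.4 0; 5 0.24 0.24 0.15 1.5 -1.4 0; 5 0.24 0.24 0.14 1.4 -1.4 0; 5 0.24 0.23 0.14 1.4 -1.4 0; 5 0.23 0.24 0.15 1.4 -1.5 0; 5 0.24 0.24 0.14 1.4 -1.4 0
```

{"name": "play_rows", "arguments": {"plan": "5 -0.24 -0.24 -0.13 -1.4 1.4 0; 5 -0.24 -0.24 -0.13 -1.4 1.4 0; 5 -0.24 -0.24 -0.13 -1.4 1.4 0; 5 -0.24 -0.24 -0.13 -1.5 1.5 0; 5 -0.24 -0.24 -0.13 -1.4 1.4 0; 5 -0.24 -0.24 -0.14 -1.4 1.4 0; 5 -0.24 -0.24 -0.13 -1.4 1.4 0; 5 -0.24 -0.24 -0.13 -1.4 1.4 0; 5 0 0 0 0 0 0"}}

```text
t: 15.22
ee_pos: [555.1, 90.4, 103.6]
orientation: [2.893, 0.697, 0.356]
ft_force: [-0.1, 2.8, 0.7]
width: 58.0
```

{"name": "play_rows", "arguments": {"plan": "5 0.07 -0.09 0 0.8 0.8 -4.1; 5 0.07 -0.08 0 0.8 0.9 -4; 5 0.07 -0.09 -0.01 0.9 0.8 -4.1; 5 0.07 -0.08 0 0.8 0.8 -4.1; 5 0.07 -0.09 0 0.8 0.9 -4.1; 5 0.08 -0.08 -0.01 0.8 0.8 -4; 5 0.07 -0.09 0 0.9 0.8 -4.1; 5 0.07 -0.09 0 0.8 0.8 -4.1; 5 0.07 -0.08 0 0.8 0.9 -4.1; 5 0.07 -0.09 -0.01 0.8 0.8 -4; 5 0.07 -0.08 0 0.9 0.8 -4.1; 5 0.08 -0.09 0 0.8 0.8 -4.1; 5 0.07 -0.08 -0.01 0.8 0.9 -4; 5 0.07 -0.09 0 0.9 0.8 -4.1; 5 0.07 -0.08 0 0.8 0.8 -4.1; 5 0.07 -0.09 0 0.8 0.8 -4.1; 5 0 0 0 0 0 0"}}

```text
t: 17.35
ee_pos: [550.7, 105.3, 103.6]
orientation: [-2.098, -2.283, -0.436]
ft_force: [1.1, -1.4, -0.3]
width: 58.0
```

```bash
python3 - <<'E'
from h import *
g=get_image("scene"); im=g["pixels"][130:280,220:400,::-1]
cv2.imwrite("pics/tilt4.png",cv2.resize(im,None,fx=4,fy=4,interpolation=cv2.INTER_CUBIC))
o=get_obs(); print(o["ft_force"],o["ee_pos"],o["qpos"])
E
```

```text
[ 3.0540187  -1.8659596   0.09115176] [550.70743055 105.38217817 103.59687288] [ 0.05748239  0.44392159  1.99329689  0.39546186  0.54333224 -0.3496039 ]
```

View pics/tilt4.png

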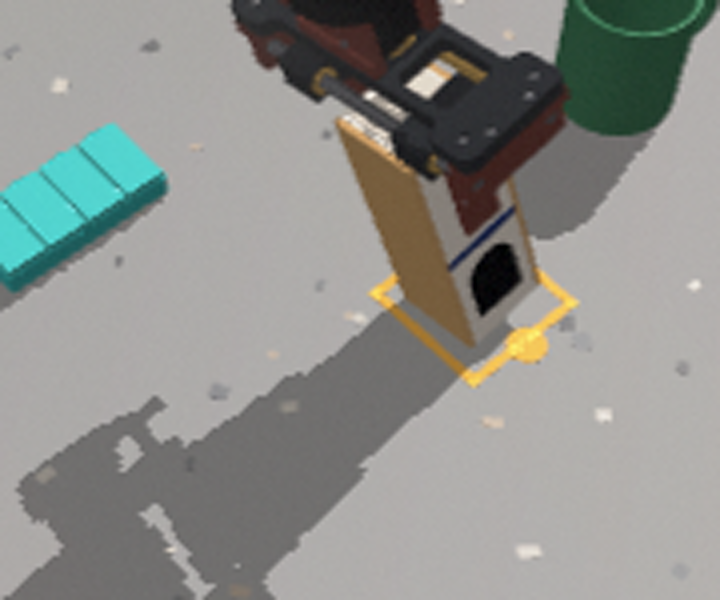

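The dispenser is tipped onto its back-right corner inside the outline, and its front (arch at (497,278)) faces the half disc at (527,345). Next I stand it up.

{"name": "play_rows", "arguments": {"plan": "5 0.24 0.24 0.14 1.4 -1.4 0; 5 0.24 0.24 0.14 1.4 -1.4 0; 5 0.23 0.23 0.14 1.4 -1.4 0; 5 0.24 0.24 0.15 1.5 -1.4 0; 5 0.24 0.24 0.14 1.4 -1.4 0; 5 0.24 0.23 0.14 1.4 -1.4 0; 5 0.23 0.24 0.15 1.4 -1.5 0; 5 0.24 0.24 0.14 1.4 -1.4 0; 5 0 0 0 0 0 0; 5 0 0 0 0 0 0"}}

```text
t: 18.65
ee_pos: [568.3, 127.3, 97.2]
orientation: [2.125, 2.312, -0.0]
ft_force: [0.0, -2.8, 5.7]
width: 58.3
```

```bash
python3 - <<'E'
from h import *
g=get_image("scene"); im=g["pixels"][130:280,220:400,::-1]
cv2.imwrite("pics/up4.png",cv2.resize(im,None,fx=4,fy=4,interpolation=cv2.INTER_CUBIC))
o=get_obs(); print(o["ft_force"],o["ee_pos"],R.from_rotvec(o["orientation"]).as_matrix().round(3))
from pl import *
c=load(); a=c.copy(); a[2,3]=216; w=a.copy(); w[0,3]=400; w[2,3]=260
c2,o=rows(c,[c]*4+line(c,a,5)+line(a,w,5),8.78); print(txt(o)); save(c2)
E
```

```text
[ 0.24318804 -3.20029545  5.47849195] [568.34322969 127.2795362   97.1695105 ] [[-0.084  0.996  0.001]
 [ 0.996  0.084 -0.001]
 [-0.001  0.001 -1.   ]]
8.78 0 0 0 0 0 0; 8.78 0 0 0 0 0 0; 8.78 0 0 0 0 0 0; 8.78 0 0 0 0 0 0; 8.78 0 0 -2.39 0 0 0; 8.78 0 0 -2.39 0 0 0; 8.78 0 0 -2.39 0 0 0; 8.78 -0.01 0 -2.39 0 0 0; 8.78 0 0 -2.4 0 0 0; 8.78 0.29 -3.34 -0.88 0 0 0; 8.78 0.28 -3.35 -0.88 0 0 0; 8.78 0.29 -3.35 -0.88 0 0 0; 8.78 0.29 -3.35 -0.88 0 0 0; 8.78 0.28 -3.35 -0.88 0 0 0
```

View pics/up4.png

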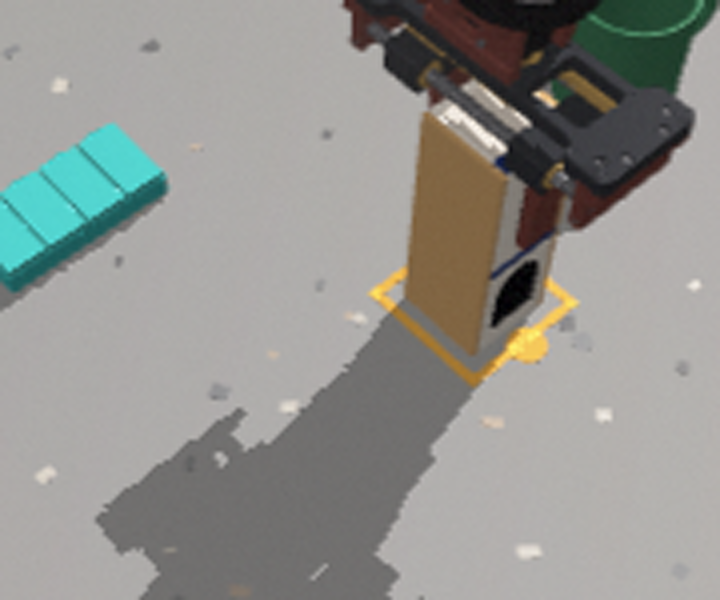

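It stands square inside the outline, with a similar gap to the brass on both visible sides. Now I release and back away.

{"name": "play_rows", "arguments": {"plan": "8.78 0 0 0 0 0 0; 8.78 0 0 0 0 0 0; 8.78 0 0 0 0 0 0; 8.78 0 0 0 0 0 0; 8.78 0 0 -2.39 0 0 0; 8.78 0 0 -2.39 0 0 0; 8.78 0 0 -2.39 0 0 0; 8.78 -0.01 0 -2.39 0 0 0; 8.78 0 0 -2.4 0 0 0; 8.78 0.29 -3.34 -0.88 0 0 0; 8.78 0.28 -3.35 -0.88 0 0 0; 8.78 0.29 -3.35 -0.88 0 0 0; 8.78 0.29 -3.35 -0.88 0 0 0; 8.78 0.28 -3.35 -0.88 0 0 0; 8.78 0 0 0 0 0 0"}}

```text
t: 20.58
ee_pos: [398.5, 127.3, 260.5]
orientation: [2.123, 2.314, 0.001]
ft_force: [0.9, -0.2, -0.1]
width: 88.1
```

```bash
python3 - <<'E'
from h import *
from meas import disp
from scipy.optimize import least_squares
for n in ("scene","top"):
    g=get_image(n); disp(g,n)
    P=cloud(g)
    for nm,box in dict(mug=(440,640,250,420),pill=(330,450,-100,80)).items():
        b=(P[...,2]>12)&(P[...,2]<100)&(P[...,0]>box[0])&(P[...,0]<box[1])&(P[...,1]>box[2])&(P[...,1]<box[3]); print(" ",nm,P[b][:,:2].min(0).round() if b.any() else 0,P[b][:,:2].max(0).round() if b.any() else 0)
    if n=="scene": cv2.imwrite("pics/fin.png",cv2.resize(g["pixels"][130:280,220:400,::-1],None,fx=4,fy=4,interpolation=cv2.INTER_CUBIC))
print(get_obs()["ft_force"],get_obs()["t"])
E
```

```text
scene top z 166.3 rect (array([569.9, 126.9]), array([58.8, 60.5]), 5.02) n 723 mean [572.4 124.  165.6] blue 101 [592.  127.8 167.4]
  mug [458. 265.] [538. 379.]
  pill [343. -96.] [405.  25.]
top top z 166.6 rect (array([568.2, 126.4]), array([59.2, 57.9]), 4.68) n 885 mean [566.7 125.7 166.3] blue 30 [590.4 129.5 168. ]
  mug [504. 280.] [534. 371.]
  pill [338. -96.] [401.  24.]
[-0.52188834 -0.39796037 -0.70850437] 20.675
```

View pics/fin.png

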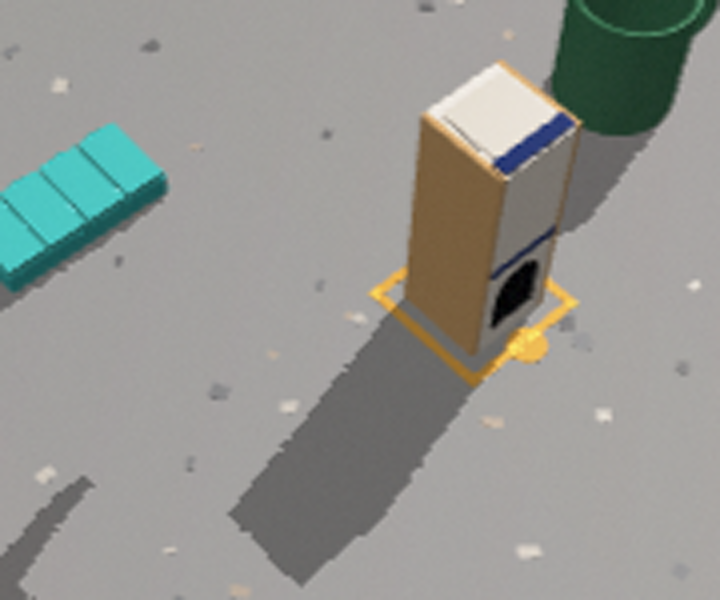

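The dispenser is upright and square inside the outline. It measures about (569, 126.7) at yaw 4.9°, against the place at (568, 127.3) and 4.9°. The mug and pill box haven't moved, so I'm handing it in.

```bash
python3 -c "
from workcell import *
print(close_job())"
```

```text
the job is handed in; nothing more can be done
None
```

The dispenser now stands upright and square inside its brass outline, with its front facing the half disc. I handed the job in at about 20.7 s of the 51 s allowed.

- **First step:** I held it by the bamboo sides and tipped it 16° onto its front-right corner. I swung it about 119° until its back-right corner came to its spot, then stood it up and let go. That corner was 62 mm from its spot but only 58 mm from the pivot corner, so I let the pivot corner slide about 4 mm. After release the back-right corner measured about 3 mm from its spot, or about 4 mm by the scene camera alone.
- **Second step:** I held it by the cream front and back and tipped it 16° onto the back-right corner. I swung it about 68° into the outline, stood it up and let go.

**Last checks:**
- **Position:** the dispenser's centre is within about 1 mm of the outline's centre and its yaw within about 0.3°. The two cameras disagree by 1–2 mm, which matches their calibration limit.
- **Robot clear:** the gripper was well away and the force reading was near zero.
- **Bystanders:** the mug and pill box had not moved in the scene camera. The top camera saw only part of the mug because the arm was in the way. I didn't re-measure the brush rack or mirror; my planned path was 300 mm up past them, above both.
- **Corner contact:** I inferred that a corner stayed on the slab from the slight downward press and the small force readings; nothing measured it directly.

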